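# Pack the bottle carrier by cap colour

## Task

Of the five bottles on the clear bench in front of the water bath, pack the red-capped, the blue-capped and the black-capped one into the white carrier, each standing upright on the floor of the pocket marked with its cap's colour. Set them down gently, without dropping or tipping them over, and leave the look-alikes with the green and the yellow cap standing where they are.

Things in the scene. Friction and masses are not known exactly. Their poses are not given: they have to be found in the camera images.
- carrier: white plastic bottle carrier, fixed, 92 mm (its x) by 268 mm (its y), walls 48 mm high, a 24 mm ledge along its front (-x), a steel loop at each end (310 mm over these). Three pockets in a row along y, 88 mm apart, each 84 x 84 mm inside. Origin: centre of its underside, on the bench. (Keep the arm clear of the water bath behind: front at x = 0.61, y from -0.53 to 0.19, 0.24 m high and more.)
- pocket_red: red colour insert that marks one pocket of the carrier: a red square mat, 76 x 76 mm, 3 mm thick, on the pocket's floor, and a red tag, 18 x 60 mm, on the ledge in front of the same pocket (57 mm towards -x). Fixed. Origin: centre of the pocket, at the underside of the mat, 4 mm above the bench (a bottle standing in the pocket stands 3 mm above this origin); axes as the carrier's.
- pocket_blue: blue colour insert that marks one pocket of the carrier: a blue square mat, 76 x 76 mm, 3 mm thick, on the pocket's floor, and a blue tag, 18 x 60 mm, on the ledge in front of the same pocket (57 mm towards -x). Fixed. Origin: centre of the pocket, at the underside of the mat, 4 mm above the bench (a bottle standing in the pocket stands 3 mm above this origin); axes as the carrier's.
- pocket_black: black colour insert that marks one pocket of the carrier: a black square mat, 76 x 76 mm, 3 mm thick, on the pocket's floor, and a black tag, 18 x 60 mm, on the ledge in front of the same pocket (57 mm towards -x). Fixed. Origin: centre of the pocket, at the underside of the mat, 4 mm above the bench (a bottle standing in the pocket stands 3 mm above this origin); axes as the carrier's.
- bottle_red: loose closed white plastic bottle with a green-and-white label and a red screw cap, standing upright on the bench. Body diameter 70 mm, total height 140 mm, cap diameter 40 mm, the cap is the top 20 mm and fixed; about 0.3 kg. Origin: centre of its underside, z up along the bottle. Can be gripped across the cap from above.
- bottle_blue: loose closed white plastic bottle with a red-and-white label and a blue screw cap, standing upright on the bench. Body diameter 66 mm, total height 135 mm, cap diameter 38 mm, the cap is the top 20 mm and fixed; about 0.22 kg. Origin: centre of its underside, z up along the bottle. Can be gripped across the cap from above.
- bottle_black: loose closed translucent grey bottle with a red-and-white label and a black screw cap, standing upright on the bench. Body diameter 62 mm, total height 120 mm, cap diameter 36 mm, the cap is the top 20 mm and fixed; about 0.24 kg. Origin: centre of its underside, z up along the bottle. Can be gripped across the cap from above.
- bottle_green: look-alike that stays where it is: loose closed translucent whitish bottle with a green cap, body diameter 64 mm, height 130 mm. Origin: centre of its underside.
- bottle_yellow: look-alike that stays where it is: loose closed white bottle with a yellow cap, body diameter 64 mm, height 130 mm. Origin: centre of its underside.

How it is judged:
At the end, for the whole second after the job is handed in: Red-, blue- and black-capped bottles at rest, upright (0.1 rad), each within 18 mm of the centre of the pocket of its colour, its underside no more than 7 mm above the mat; green- and yellow-capped bottles upright, within 20 mm of their start (horizontal distance between bottle_red and pocket_red below 0.018 m and z of bottle_red in the frame of pocket_red between -0.003 and 0.01 m and angle between each of bottle_red, bottle_blue, bottle_black, bottle_green, bottle_yellow's own z axis and vertical below 0.1 rad and linear speed of each of bottle_red, bottle_blue, bottle_black below 0.02 m/s and horizontal distance between bottle_blue and pocket_blue below 0.018 m and z of bottle_blue in the frame of pocket_blue between -0.003 and 0.01 m and horizontal distance between bottle_black and pocket_black below 0.018 m and z of bottle_black in the frame of pocket_black between -0.003 and 0.01 m and distance of each of bottle_green, bottle_yellow from where it was at the start of the episode below 0.02 m); the robot touches nothing.
It fails at once if a bottle to be packed is let fall (faster than 0.6 m/s out of the fingers) ((contact force between bottle_red and the fingers below 0.1 N and linear speed of bottle_red above 0.6 m/s) or (contact force between bottle_blue and the fingers below 0.1 N and linear speed of bottle_blue above 0.6 m/s) or (contact force between bottle_black and the fingers below 0.1 N and linear speed of bottle_black above 0.6 m/s)).
It fails at once if a bottle to be packed is tipped over (more than 45 degrees) (angle between any of bottle_red, bottle_blue, bottle_black's own z axis and vertical above 0.785 rad).
It fails at once if the green- or yellow-capped bottle is moved more than 20 mm (distance of any of bottle_green, bottle_yellow from where it was at the start of the episode above 0.02 m).
It also fails if it takes over 99 s, if anything falls off the work surface, if the arm or the gripper's body presses on something with over 40 N, if the wrist force passes 120 N, or if a joint passes its speed limit or range.

## Robot

A 7-joint arm with a two-finger parallel gripper is mounted at the origin on a cart in front of the work surface, level with it; the furniture and walls round the work are solid. World frame = base frame: x ahead of the robot, y to its left, z up, the work surface at z = 0. Lengths are in m, angles in rad, forces in N, time in s.
With the tool pointing down it reaches from about 0.425 to 0.875 m from the base axis. Payload 9.9 kg.
Tool frame: the origin (TCP) lies midway between the tips of the shut fingers; the grasp point (between the pads) lies 19 mm behind it; z points along the fingers, y is the line along which they close (so a half turn about z gives the same grasp; the last joint's range is limited). The gripper opens to 85 mm and grips with 20 to 120 N. Pads are 22 mm wide; open, the fingers measure 114 mm over their backs; the gripper's body (76 mm by 85 mm) begins 54 mm behind the grasp point. The pads swing forward as they close: fully open they stand 13 mm farther back than shut.
Start: joints at [1.172, 0.576, 0.025, 1.437, -0.015, 1.129, -0.057], TCP at [0.209, -0.642, 0.231] pointing down, gripper open.
Joint ranges: [-2.76, 2.76], [-0.34, 2.15], [-1.52, 1.57], [0.19, 2.46], [-1.09, 4.23], [0.17, 1.99], [-2.82, 2.82]. Speed limits (rad/s): [2.22, 2.22, 3.01, 3.01, 3.14, 3.14, 3.14].

## Interface

Orientations are given as a unit quaternion [w, x, y, z].
In Python, from station import sense, snapshot, job_done, look_for, mark_of gives the robot as it stands.
- The arm moves only by the tool move_arm, never from a script. Its argument "deltas" is a list that holds one entry, the list of rows, each a list of 7 numbers: the shift along the tool's x, y, z in units of 30 mm (1.0 is 30 mm), then the turn, a rotation vector about the tool's x, y, z in degrees, then the opening in per cent of the stroke, from 0 (shut) to 100 (fully open). A call has 1 to 10 rows; each row is the pose to reach, as a shift and turn from the pose commanded when the call began, along the tool's axes at that moment; what a row does not reach only later rows make up. A row lasts 1/12 s, in which the tool goes at most 41.7 mm and 7.16 degrees, less where a joint would pass 70% of its speed; a pose out of reach is approached as far as the arm can. A call with a gripper value outside its range is refused whole. The fingers move at their own pace and stop on an object; "force" is the grip in N (left out, the last holds). Time passes only in rows, so rows that repeat a pose let the fingers close. It gives the time, the measured TCP pose, the force, the opening and the grip force at its end, in the units of the state.
- sense(): the state, without advancing time (a new reading comes with each control period).
- snapshot(name): name is "scene" or "top"; returns a dict with "color" (420x560x3 uint8, red, green, blue), "camera_matrix" (3x3 intrinsics, pixels), "pose" (4x4, takes a point from camera to world coordinates). Camera axes: x right, y down, z forward; pixel columns grow to the right and rows downward; lengths in m; the calibration is good to about 2 mm. A picture is of the moment at which its call begins. There is no depth.
- job_done(): hands the job in; it is judged then, once.
Trained networks look in the newest picture that a camera, given by its name, has taken for a name from the list of things; names that differ only in an ending like _2 or _b are one class to them, and where a whole thing is asked for, a point or a joint stands for the part that bears it (a point fixed in the world has none). Each returns a list of dicts, best first, with "p" (0 to 1); they miss things now and then, are a little off and sometimes report something else, mostly with a low value. They report only what shows in the picture. A call takes as long as a camera call.
- look_for(camera, label): "at" ([row, column] in pixels, amid what is visible of it).
- mark_of(camera, label): "at" ([row, column] in pixels: a listed point, or the origin of a listed thing).
The state is a dict: "clock": time; "joints": joint angles; "qd": joint speeds; "joint_torque": joint torques, N m; "eef_pos": TCP position; "ee_rot": TCP orientation; "ft_force": force on the tool from outside, world axes, zero at the start; "ft_torque": the same for the moment, N m; "width": finger opening in m; "grasp_force": force on a finger pad.
Only numpy, scipy, OpenCV 4.12 (cv2) and the standard library are available. Lean on these libraries where they do the work, as an engineer would, in place of code of your own. Each camera call takes 0.05 s, during which the arm holds its last target. There are 200 camera calls.

## Working session

There is one attempt and no reset: what is moved stays moved. The work goes in short steps, Python scripts to look and compute and a tool call to move; the robot and the scene stay as the last step left them, time stands still between calls to the robot, and variables do not carry over. Pictures are saved under pics/ and viewed, at most 14 in all, crops included, and the job is handed in when it is done.

Besides the shell and the picture viewer there is one more tool, called after "Request:" as name(argument=value, ...) on one line, values as JSON. move_arm: Moves the arm, as the interface text tells. Its arguments: {"type":"object","properties":{"deltas":{"type":"array"},"force":{"type":"number"}},"required":["deltas"]}

```bash
mkdir -p pics
cat > h.py <<'E'
import numpy as np, cv2
from station import *
def px2w(s,at,z):
    K,T=s["camera_matrix"],s["pose"]
    d=T[:3,:3]@np.linalg.solve(K,[at[1],at[0],1.]); o=T[:3,3]
    return o+d*(z-o[2])/d[2]
def save(s,n): cv2.imwrite(f"pics/{n}.png",s["color"][:,:,::-1])
E
python3 - <<'E'
from h import *
st=sense(); print(st["eef_pos"],st["ee_rot"],st["width"],st["clock"])
for c in ("scene","top"):
    s=snapshot(c); save(s,c+"0"); print(c,s["pose"][:3,3].round(3))
    for b in ["bottle_red","bottle_blue","bottle_black","bottle_green","bottle_yellow","pocket_red","pocket_blue","pocket_black","carrier"]:
        z=0.004 if "pocket" in b else 0
        print(b,[(round(r["p"],2),np.round(r["at"]).tolist(),px2w(s,r["at"],z)[:2].round(3).tolist()) for r in mark_of(c,b)[:2]])
E
```

```text
[ 0.20888229 -0.64140524  0.23044764] [-7.95924893e-04  9.87632315e-01  1.56785685e-01 -1.62822662e-04] 0.08537650263814993 0.0
scene [0.05  0.53  0.876]
bottle_red [(0.94, [193.0, 330.0], [0.414, -0.139])]
bottle_blue [(0.9, [157.0, 355.0], [0.434, -0.298])]
bottle_black [(0.97, [128.0, 346.0], [0.52, -0.387]), (0.71, [159.0, 355.0], [0.429, -0.289])]
bottle_green [(0.58, [160.0, 321.0], [0.506, -0.228])]
bottle_yellow []
pocket_red [(0.6, [241.0, 258.0], [0.466, 0.099])]
pocket_blue [(0.95, [267.0, 235.0], [0.462, 0.187])]
pocket_black [(0.6, [294.0, 212.0], [0.456, 0.27]), (0.49, [266.0, 234.0], [0.465, 0.188])]
carrier [(0.61, [269.0, 235.0], [0.46, 0.189])]
top [ 0.313 -0.021  1.352]
bottle_red [(0.89, [221.0, 325.0], [0.417, -0.125])]
bottle_blue [(0.71, [220.0, 379.0], [0.415, -0.294])]
bottle_black [(0.7, [189.0, 404.0], [0.51, -0.378])]
bottle_green [(0.92, [193.0, 357.0], [0.503, -0.228]), (0.31, [220.0, 328.0], [0.421, -0.134])]
bottle_yellow [(0.76, [194.0, 310.0], [0.505, -0.079])]
pocket_red [(0.75, [203.0, 250.0], [0.479, 0.111]), (0.27, [220.0, 328.0], [0.42, -0.133])]
pocket_blue [(0.92, [210.0, 224.0], [0.461, 0.191])]
pocket_black [(0.76, [214.0, 199.0], [0.451, 0.272]), (0.31, [219.0, 381.0], [0.419, -0.3])]
carrier [(0.91, [209.0, 224.0], [0.466, 0.191])]
```

Run:
```python
from h import *
a=cv2.imread("pics/top0.png")[150:260,170:440]; cv2.imwrite("pics/t1.png",cv2.resize(a,None,fx=2.9,fy=2.9,interpolation=2))
```

```text
(no output)
```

View pics/t1.png

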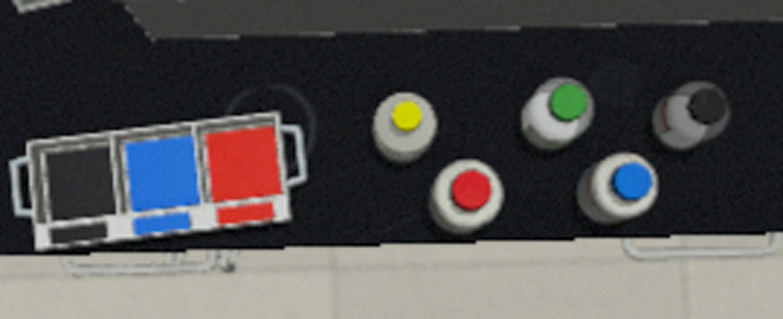

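View pics/scene0.png

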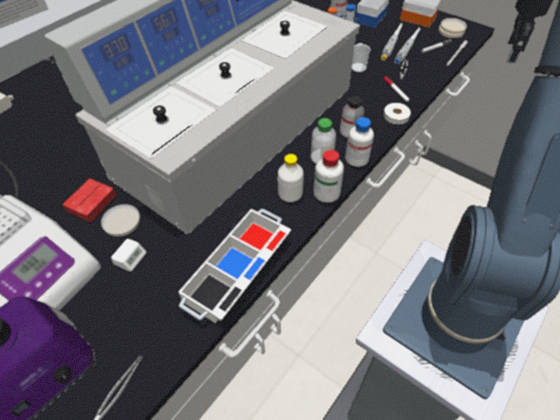

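The top view shows the mats black, blue, red from left to right, at columns ~198, 226 and 254. The caps are yellow, red, green, blue and black from left to right. The bottles are far enough apart for one fixed tool yaw with a part-open gripper. Next I segment the caps and mats for accurate positions.

```bash
cat >> h.py <<'E'
H=dict(red=.140,blue=.135,black=.120)
def blobs(s):
    "colour blobs in the top picture: (colour, area, [row,col])"
    hsv=cv2.cvtColor(s["color"],cv2.COLOR_RGB2HSV); out=[]
    R=cv2.inRange(hsv,(0,150,90),(8,255,255))|cv2.inRange(hsv,(172,150,90),(180,255,255))
    for n,m in (("red",R),("blue",cv2.inRange(hsv,(98,130,90),(125,255,255)))):
        k,_,st,ce=cv2.connectedComponentsWithStats(m)
        out+=[(n,int(st[i,4]),ce[i][::-1]) for i in range(1,k) if st[i,4]>25]
    return out
E
python3 - <<'E'
from h import *
s=snapshot("top")
for n,a,c in blobs(s): print(n,a,c.round(1),"mat",px2w(s,c,.007)[:2].round(4),"cap",px2w(s,c,H[n])[:2].round(4))
g=cv2.cvtColor(s["color"],cv2.COLOR_RGB2GRAY).astype(int)
# black cap: dark pixels near crop (707,105)/2.9 ; print patch for threshold
print(g[178:196,400:424])
print("bl",[(round(r["p"],2),np.round(r["at"],1)) for r in mark_of("top","bottle_black")])
T=sense(); from scipy.spatial.transform import Rotation as R
w,x,y,z=T["ee_rot"]; print(R.from_quat([x,y,z,w]).as_matrix().round(4))
E
```

```text
red 600 [ 77.4 193.4] mat [0.8972 0.2859] cap [0.8394 0.2555]
red 53 [178.6 496.1] mat [ 0.5343 -0.6658] cap [ 0.5124 -0.602 ]
red 540 [206.2 253.4] mat [0.4698 0.0987] cap [0.4543 0.0869]
red 139 [215.3 332.1] mat [ 0.434  -0.1468] cap [ 0.422  -0.1343]
red 95 [223.2 254.1] mat [0.4162 0.0978] cap [0.4059 0.086 ]
blue 118 [ 49.1 505. ] mat [ 0.9587 -0.7287] cap [ 0.8973 -0.6613]
blue 39 [ 54.7 386.7] mat [ 0.953  -0.3449] cap [ 0.8921 -0.3141]
blue 47 [ 53.6 411.1] mat [ 0.9539 -0.4242] cap [ 0.8929 -0.3859]
blue 374 [ 89.6 530.3] mat [ 0.8202 -0.7983] cap [ 0.7719 -0.7243]
blue 78 [ 84.7 507.9] mat [ 0.8387 -0.7281] cap [ 0.7887 -0.6608]
blue 39 [ 81.5 557.5] mat [ 0.8442 -0.8874] cap [ 0.7936 -0.8049]
blue 546 [209.4 225.5] mat [0.4621 0.1866] cap [0.4479 0.1669]
blue 129 [212.1 387.6] mat [ 0.4388 -0.3206] cap [ 0.4268 -0.2921]
blue 97 [226.7 225.2] mat [0.4078 0.1884] cap [0.3988 0.1685]
[[ 22  25  21  19  23  22  32  46  56  67  71  67  67  58  51  33  22  23
   25  22  26  23  25  21]
 [ 21  19  20  27  28  54  73  77  83  88  86  84  84  81  74  73  52  32
   24  23  26  27  
[... 1041 characters left out ...]
32 132 113  60  13  28  35  40  37  33  37  39  34
   46  68  78  50  27  27]
 [ 93 112 120 128 130 131 131 127 107  73  45  40  40  32  30  32  23  37
   65  77  68  41  25  28]
 [ 90 105 115 124 129 131 133 133 129 121  92  67  41  21  28  39  58  71
   77  77  56  33  23  26]
 [ 66  95 109 119 121 130 131 132 133 133 124 118 119  99  73  71  75  79
   77  66  44  25  27  23]
 [ 48  76  97 114 121 125 130 131 133 133 131 131 132 106  84  78  80  78
   76  51  30  25  21  29]
 [ 86  97 104 106 111 120 125 127 130 133 131 130 126  96  78  79  76  75
   57  33  26  21  19  28]]
bl [(0.59, array([192.8, 403.7]))]
[[ 0.9509  0.3096  0.    ]
 [ 0.3096 -0.9509 -0.    ]
 [-0.      0.     -1.    ]]
```

```bash
cat >> h.py <<'E'
from scipy.spatial.transform import Rotation as Rot
P=dict(red=(.470,.099),blue=(.462,.187),black=(.454,.2745))
def go(*pts):
    st=sense(); M=Rot.from_quat(st["ee_rot"],scalar_first=True).as_matrix()
    print("at",np.round(st["eef_pos"],4),"F",np.round(st["ft_force"],1),"w",round(st["width"],4),"t",round(st["clock"],1))
    for p in pts: print(p,"->",(M.T@(np.array(p)-st["eef_pos"])/.03).round(2))
E
python3 - <<'E'
from h import *
s=snapshot("top")
p=px2w(s,[185.9,413.7],.12); print(p.round(4))
go((p[0],p[1],.25),(p[0],p[1],.092))
E
```

```text
[ 0.5017 -0.3743  0.12  ]
at [ 0.209  -0.6418  0.2313] F [ 0.7  1.  -0. ] w 0.0852 t 1.1
(np.float64(0.5017024181799412), np.float64(-0.3742583330762341), 0.25) -> [12.04 -5.46 -0.62]
(np.float64(0.5017024181799412), np.float64(-0.3742583330762341), 0.092) -> [12.04 -5.46  4.64]
```

Request:
move_arm(deltas=[[[12.04,-5.46,-0.6,0,0,0,65],[12.04,-5.46,-0.6,0,0,0,65],[12.04,-5.46,-0.6,0,0,0,65],[12.04,-5.46,-0.6,0,0,0,65],[12.04,-5.46,-0.6,0,0,0,65],[12.04,-5.46,-0.6,0,0,0,65],[12.04,-5.46,-0.6,0,0,0,65],[12.04,-5.46,-0.6,0,0,0,65],[12.04,-5.46,-0.6,0,0,0,65],[12.04,-5.46,-0.6,0,0,0,65]]], force=50)

```text
clock: 1.98
eef_pos: [0.5062, -0.3692, 0.2497]
ee_rot: [-0.001, 0.987, 0.16, 0.001]
ft_force: [0.2, 0.6, 0.5]
width: 0.0554
grasp_force: 0.0
```

Run:
```python
from h import *
go((.5017,-.3743,.25),(.5017,-.3743,.092))
s=snapshot("scene"); a=s["color"][30:230,250:450,::-1]; cv2.imwrite("pics/s1.png",cv2.resize(a,None,fx=3,fy=3,interpolation=2))
```

```text
at [ 0.5062 -0.3692  0.2497] F [0.2 0.6 0.5] w 0.0554 t 2.0
(0.5017, -0.3743, 0.25) -> [-0.2   0.12 -0.01]
(0.5017, -0.3743, 0.092) -> [-0.21  0.12  5.25]
```

View pics/s1.png

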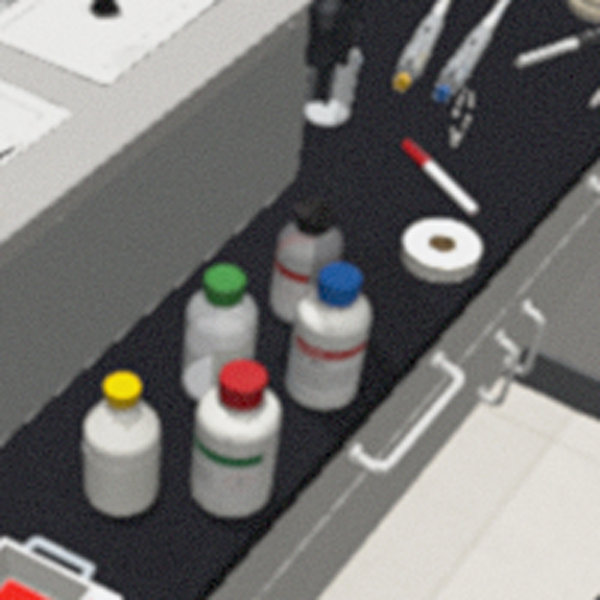

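The shoulders slope away below the caps, so the fingertips can go slightly below the cap. The red cap is at crop (243,383), blue at (340,284) and black at (315,217), with the gripper above black. I descend part of the way and let it settle.

Request:
move_arm(deltas=[[[0,0,1,0,0,0,65],[0,0,2,0,0,0,65],[0,0,3,0,0,0,65],[0,0,3,0,0,0,65],[0,0,3,0,0,0,65]]])

```text
clock: 2.45
eef_pos: [0.5009, -0.3741, 0.1586]
ee_rot: [-0.001, 0.988, 0.157, -0.001]
ft_force: [-0.2, -0.6, 0.1]
width: 0.0558
grasp_force: 0.0
```

Run:
```python
from h import *
go((.5017,-.3743,.25),(.5017,-.3743,.092))
```

```text
at [ 0.5009 -0.3741  0.1586] F [-0.2 -0.6  0.1] w 0.0558 t 2.5
(0.5017, -0.3743, 0.25) -> [ 0.02  0.01 -3.05]
(0.5017, -0.3743, 0.092) -> [0.03 0.02 2.22]
```

Settled on target. Descend and close.

Request:
move_arm(deltas=[[[0,0,0.8,0,0,0,65],[0,0,1.5,0,0,0,65],[0,0,2.0,0,0,0,65],[0,0,2.2,0,0,0,65],[0,0,2.2,0,0,0,65]]])

```text
clock: 2.87
eef_pos: [0.502, -0.3746, 0.0939]
ee_rot: [0.0, 0.988, 0.157, 0.0]
ft_force: [0.7, 0.7, 0.0]
width: 0.0557
grasp_force: 0.0
```

Request:
move_arm(deltas=[[[0,0,0,0,0,0,20],[0,0,0,0,0,0,20],[0,0,0,0,0,0,20],[0,0,0,0,0,0,20],[0,0,0,0,0,0,20],[0,0,0,0,0,0,20]]], force=60)

```text
clock: 3.37
eef_pos: [0.5031, -0.376, 0.0958]
ee_rot: [0.002, 0.988, 0.156, 0.002]
ft_force: [0.3, -2.6, 7.9]
width: 0.038
grasp_force: 54.1
```

Request:
move_arm(deltas=[[[0,0,-0.4,0,0,0,20],[0,0,-1.2,0,0,0,20],[0,0,-2.2,0,0,0,20],[0,0,-3.2,0,0,0,20],[0,0,-4.2,0,0,0,20],[0,0,-5.0,0,0,0,20],[0,0,-5.5,0,0,0,20],[0,0,-5.5,0,0,0,20],[0,0,-5.5,0,0,0,20]]])

```text
clock: 4.12
eef_pos: [0.5018, -0.374, 0.2595]
ee_rot: [0.0, 0.988, 0.157, 0.001]
ft_force: [-0.8, 0.3, -2.0]
width: 0.0381
grasp_force: 51.9
```

Run:
```python
from h import *
print(sense()["grasp_force"])
go((.454,.2745,.26))
s=snapshot("scene"); a=s["color"][30:230,250:450,::-1]; cv2.imwrite("pics/s2.png",cv2.resize(a,None,fx=3,fy=3,interpolation=2))
```

```text
51.940605359268375
at [ 0.5018 -0.374   0.2595] F [-0.8  0.3 -2. ] w 0.0381 t 4.1
(0.454, 0.2745, 0.26) -> [  5.18 -21.05  -0.03]
```

View pics/s2.png

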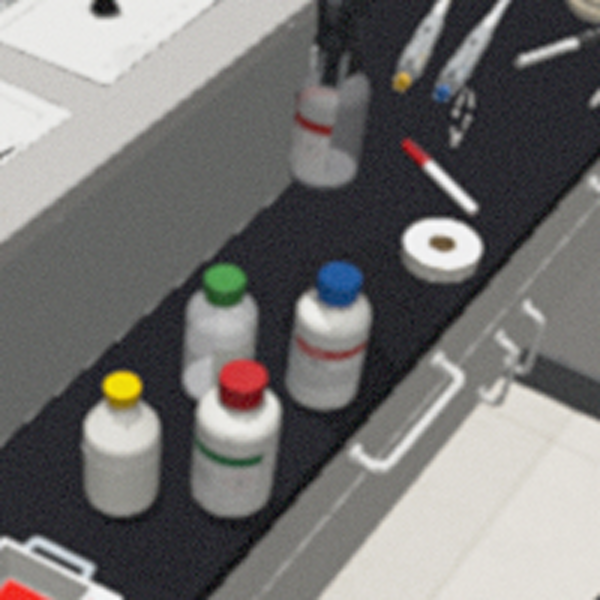

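The black bottle hangs straight at crop (328,130), and the others are undisturbed.

Request:
move_arm(deltas=[[[0.1,-0.4,0,0,0,0,20],[0.3,-1.2,0,0,0,0,20],[0.5,-2.1,0,0,0,0,20],[0.8,-3.1,0,0,0,0,20],[1.0,-4.1,0,0,0,0,20],[1.25,-5.1,0,0,0,0,20],[1.5,-6.1,0,0,0,0,20],[1.75,-7.1,0,0,0,0,20],[2.0,-8.1,0,0,0,0,20],[2.2,-9.0,0,0,0,0,20]]])

```text
clock: 5.0
eef_pos: [0.4794, -0.0941, 0.2572]
ee_rot: [-0.001, 0.988, 0.157, -0.001]
ft_force: [1.4, 0.2, -1.6]
width: 0.0379
grasp_force: 52.1
```

Request:
move_arm(deltas=[[[0.25,-1.0,0,0,0,0,20],[0.5,-2.0,0,0,0,0,20],[0.75,-3.0,0,0,0,0,20],[1.0,-4.0,0,0,0,0,20],[1.25,-5.0,0,0,0,0,20],[1.5,-6.0,0,0,0,0,20],[1.75,-7.0,0,0,0,0,20],[1.95,-8.0,0,0,0,0,20],[2.2,-9.0,0,0,0,0,20],[2.4,-9.8,0,0,0,0,20]]])

```text
clock: 5.83
eef_pos: [0.4562, 0.2074, 0.2572]
ee_rot: [-0.0, 0.987, 0.158, -0.001]
ft_force: [-0.0, -0.3, -2.1]
width: 0.0378
grasp_force: 52.1
```

Request:
move_arm(deltas=[[[0.2,-0.8,0,0,0,0,20],[0.4,-1.5,0,0,0,0,20],[0.55,-2.0,0,0,0,0,20],[0.58,-2.25,0,0,0,0,20],[0.58,-2.25,0,0,0,0,20],[0.58,-2.25,0,0,0,0,20],[0.58,-2.25,0,0,0,0,20]]])

```text
clock: 6.42
eef_pos: [0.4538, 0.2728, 0.2579]
ee_rot: [0.001, 0.988, 0.156, -0.0]
ft_force: [-0.3, -1.2, -2.1]
width: 0.038
grasp_force: 52.1
```

Run:
```python
from h import *
go((.454,.2745,.26),(.454,.2745,.105))
for c in ("top","scene"):
    s=snapshot(c)
    r0,c0=(150,150) if c=="top" else (150,130)
    cv2.imwrite(f"pics/p1{c}.png",cv2.resize(s["color"][r0:r0+150,c0:c0+200,::-1],None,fx=3.5,fy=3.5,interpolation=2))
```

```text
at [0.4538 0.2728 0.2579] F [-0.3 -1.2 -2.1] w 0.038 t 6.4
(0.454, 0.2745, 0.26) -> [ 0.02 -0.05 -0.07]
(0.454, 0.2745, 0.105) -> [ 0.03 -0.06  5.1 ]
```

View pics/p1scene.png

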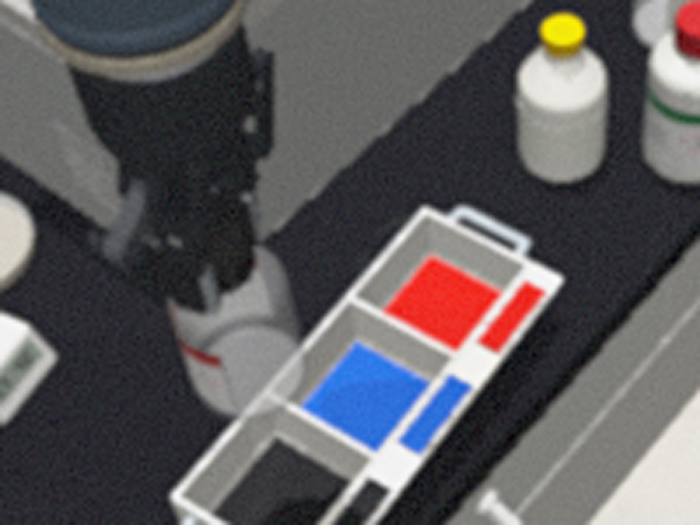

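The black bottle hangs upright above the carrier, and the black pocket (crop ~(285,490)) lies under it given the perspective. Lowering.

Request:
move_arm(deltas=[[[0,-0.05,0.6,0,0,0,20],[0,-0.05,1.5,0,0,0,20],[0,-0.05,2.4,0,0,0,20],[0,-0.05,3.2,0,0,0,20],[0,-0.05,3.9,0,0,0,20],[0,-0.05,4.4,0,0,0,20],[0,-0.05,4.7,0,0,0,20],[0,-0.05,4.9,0,0,0,20],[0,-0.05,4.95,0,0,0,20],[0,-0.05,4.95,0,0,0,20]]])

```text
clock: 7.35
eef_pos: [0.4538, 0.2757, 0.1101]
ee_rot: [-0.0, 0.988, 0.157, 0.0]
ft_force: [1.3, 0.6, -1.9]
width: 0.0377
grasp_force: 52.1
```

Request:
move_arm(deltas=[[[0,0,0.05,0,0,0,20],[0,0,0.1,0,0,0,20],[0,0,0.15,0,0,0,20],[0,0,0.2,0,0,0,20],[0,0,0.2,0,0,0,20]]])

```text
clock: 7.77
eef_pos: [0.4535, 0.2757, 0.1037]
ee_rot: [0.0, 0.988, 0.157, -0.0]
ft_force: [0.2, -0.1, -2.1]
width: 0.0382
grasp_force: 52.1
```

Not in contact yet. Creep further.

Request:
move_arm(deltas=[[[0,0,0.04,0,0,0,20],[0,0,0.08,0,0,0,20],[0,0,0.1,0,0,0,20],[0,0,0.1,0,0,0,20]]])

```text
clock: 8.1
eef_pos: [0.4543, 0.2764, 0.1028]
ee_rot: [-0.0, 0.988, 0.157, 0.001]
ft_force: [-4.5, -3.2, 22.5]
width: 0.0378
grasp_force: 60.6
```

Request:
move_arm(deltas=[[[0,0,-0.06,0,0,0,20],[0,0,-0.06,0,0,0,65],[0,0,-0.06,0,0,0,65],[0,0,-0.06,0,0,0,65],[0,0,-0.06,0,0,0,65],[0,0,-0.06,0,0,0,65]]])

```text
clock: 8.6
eef_pos: [0.4535, 0.2757, 0.1024]
ee_rot: [0.0, 0.988, 0.157, -0.0]
ft_force: [-0.0, -0.6, -0.1]
width: 0.0557
grasp_force: 0.0
```

Request:
move_arm(deltas=[[[0,0,-0.3,0,0,0,65],[0,0,-0.8,0,0,0,65],[0,0,-1.6,0,0,0,65],[0,0,-2.8,0,0,0,65],[0,0,-4.0,0,0,0,65],[0,0,-5.0,0,0,0,65],[0,0,-5.0,0,0,0,65],[0,0,-5.0,0,0,0,65]]])

```text
clock: 9.27
eef_pos: [0.4542, 0.2763, 0.2549]
ee_rot: [-0.001, 0.988, 0.157, 0.002]
ft_force: [-0.3, -1.2, 0.1]
width: 0.0552
grasp_force: 0.0
```

Run:
```python
from h import *
go((.427,-.292,.25),(.427,-.292,.109))
```

```text
at [0.4542 0.2763 0.2549] F [-0.3 -1.2  0.1] w 0.0552 t 9.3
(0.427, -0.292, 0.25) -> [-6.72 17.73  0.12]
(0.427, -0.292, 0.109) -> [-6.74 17.74  4.82]
```

Request:
move_arm(deltas=[[[-3.8,10,0,0,0,0,65],[-3.8,10,0,0,0,0,65],[-3.8,10,0,0,0,0,65],[-3.8,10,0,0,0,0,65],[-3.8,10,0,0,0,0,65],[-3.8,10,0,0,0,0,65],[-3.8,10,0,0,0,0,65],[-3.8,10,0,0,0,0,65],[-3.8,10,0,0,0,0,65]]])

```text
clock: 10.02
eef_pos: [0.4362, -0.0513, 0.2517]
ee_rot: [0.001, 0.988, 0.153, -0.001]
ft_force: [-0.3, 0.0, -0.3]
width: 0.0554
grasp_force: 0.0
```

Request:
move_arm(deltas=[[[-2.92,7.73,0,0,0,0,65],[-2.92,7.73,0,0,0,0,65],[-2.92,7.73,0,0,0,0,65],[-2.92,7.73,0,0,0,0,65],[-2.92,7.73,0,0,0,0,65],[-2.92,7.73,0,0,0,0,65],[-2.92,7.73,0.1,0,0,0,65],[-2.92,7.73,0.1,0,0,0,65],[-2.92,7.73,0.1,0,0,0,65]]])

```text
clock: 10.77
eef_pos: [0.4262, -0.2913, 0.2486]
ee_rot: [-0.001, 0.988, 0.157, -0.001]
ft_force: [0.4, 0.5, -0.8]
width: 0.0558
grasp_force: 0.0
```

Run:
```python
from h import *
go((.427,-.292,.25),(.427,-.292,.109))
s=snapshot("scene"); a=s["color"][90:330,150:430,::-1]; cv2.imwrite("pics/s3.png",cv2.resize(a,None,fx=2.5,fy=2.5,interpolation=2))
s=snapshot("top")
print([(n,a,px2w(s,c,H[n])[:2].round(4)) for n,a,c in blobs(s) if c[0]>200])
```

```text
at [ 0.4262 -0.2913  0.2486] F [ 0.4  0.5 -0.8] w 0.0558 t 10.8
(0.427, -0.292, 0.25) -> [ 0.02  0.03 -0.05]
(0.427, -0.292, 0.109) -> [0.03 0.04 4.65]
[('red', 541, array([0.4543, 0.0868])), ('red', 138, array([ 0.4219, -0.1343])), ('red', 95, array([0.4059, 0.086 ])), ('blue', 545, array([0.4478, 0.1667])), ('blue', 97, array([0.3988, 0.1685]))]
```

View pics/s3.png

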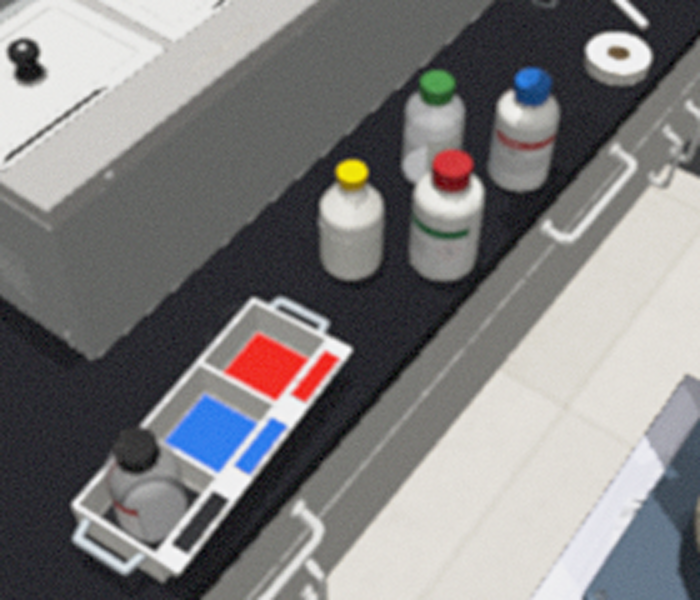

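The black bottle stands upright in the black pocket (crop (140,480)). Now blue.

Request:
move_arm(deltas=[[[0.03,0.04,1,0,0,0,65],[0.03,0.04,2,0,0,0,65],[0.03,0.04,3,0,0,0,65],[0.03,0.04,3.7,0,0,0,65],[0.03,0.04,4.2,0,0,0,65],[0.03,0.04,4.5,0,0,0,65],[0.03,0.04,4.6,0,0,0,65],[0.03,0.04,4.6,0,0,0,65],[0.03,0.04,4.6,0,0,0,65]]])

```text
clock: 11.62
eef_pos: [0.4284, -0.2931, 0.1124]
ee_rot: [0.0, 0.988, 0.157, 0.0]
ft_force: [-0.2, -0.4, -0.1]
width: 0.0556
grasp_force: 0.0
```

Request:
move_arm(deltas=[[[0,0,0,0,0,0,20],[0,0,0,0,0,0,20],[0,0,0,0,0,0,20],[0,0,0,0,0,0,20],[0,0,0,0,0,0,20],[0,0,0,0,0,0,20]]], force=60)

```text
clock: 12.12
eef_pos: [0.4285, -0.2936, 0.113]
ee_rot: [0.001, 0.988, 0.157, 0.001]
ft_force: [-0.7, -0.3, 7.9]
width: 0.0353
grasp_force: 55.9
```

Request:
move_arm(deltas=[[[0,0,-0.4,0,0,0,20],[0,0,-1.2,0,0,0,20],[0,0,-2.2,0,0,0,20],[0,0,-3.2,0,0,0,20],[0,0,-4.2,0,0,0,20],[0,0,-5.0,0,0,0,20],[0,0,-5.5,0,0,0,20],[0,0,-5.5,0,0,0,20],[0,0,-5.5,0,0,0,20]]])

```text
clock: 12.87
eef_pos: [0.4278, -0.2934, 0.2772]
ee_rot: [0.001, 0.988, 0.157, 0.001]
ft_force: [0.5, 0.7, -3.0]
width: 0.0356
grasp_force: 57.6
```

Run:
```python
from h import *
go((.462,.187,.275))
```

```text
at [ 0.4278 -0.2934  0.2772] F [ 0.5  0.7 -3. ] w 0.0356 t 12.9
(0.462, 0.187, 0.275) -> [  6.04 -14.87   0.06]
```

Request:
move_arm(deltas=[[[0.15,-0.4,0,0,0,0,20],[0.45,-1.1,0,0,0,0,20],[0.8,-2.0,0,0,0,0,20],[1.2,-2.95,0,0,0,0,20],[1.6,-3.9,0,0,0,0,20],[2.0,-4.9,0,0,0,0,20],[2.4,-5.9,0,0,0,0,20],[2.8,-6.9,0,0,0,0,20],[3.2,-7.9,0,0,0,0,20],[3.6,-8.9,0,0,0,0,20]]])

```text
clock: 13.7
eef_pos: [0.4463, -0.0038, 0.2753]
ee_rot: [-0.0, 0.988, 0.157, -0.001]
ft_force: [0.6, -0.4, -0.8]
width: 0.0354
grasp_force: 57.6
```

Request:
move_arm(deltas=[[[0.4,-1.0,0,0,0,0,20],[0.8,-2.0,0,0,0,0,20],[1.2,-3.0,0,0,0,0,20],[1.6,-4.0,0,0,0,0,20],[2.0,-4.9,0,0,0,0,20],[2.25,-5.5,0,0,0,0,20],[2.4,-5.9,0,0,0,0,20],[2.44,-5.97,0,0,0,0,20],[2.44,-5.97,0,0,0,0,20],[2.44,-5.97,0,0,0,0,20]]])

```text
clock: 14.53
eef_pos: [0.4613, 0.186, 0.2758]
ee_rot: [0.0, 0.988, 0.157, -0.001]
ft_force: [-0.0, 0.0, -2.0]
width: 0.0357
grasp_force: 57.6
```

Run:
```python
from h import *
go((.462,.187,.275),(.462,.187,.122))
s=snapshot("scene"); a=s["color"][130:370,150:430,::-1]; cv2.imwrite("pics/s4.png",cv2.resize(a,None,fx=2.5,fy=2.5,interpolation=2))
```

```text
at [0.4613 0.186  0.2758] F [-0.  0. -2.] w 0.0357 t 14.5
(0.462, 0.187, 0.275) -> [ 0.03 -0.03  0.03]
(0.462, 0.187, 0.122) -> [ 0.04 -0.03  5.13]
```

View pics/s4.png

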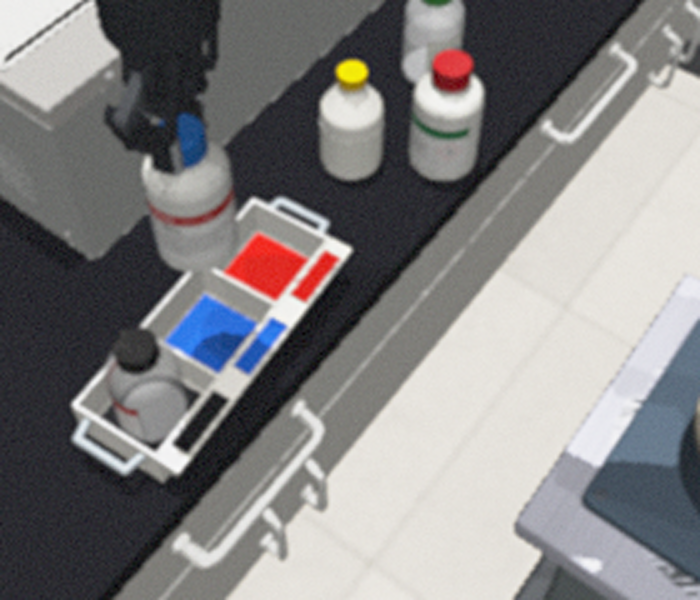

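The blue bottle hangs upright at crop (190,200) and the blue pocket below is free. Lowering.

Request:
move_arm(deltas=[[[0.03,-0.03,0.6,0,0,0,20],[0.03,-0.03,1.5,0,0,0,20],[0.03,-0.03,2.4,0,0,0,20],[0.03,-0.03,3.2,0,0,0,20],[0.03,-0.03,3.9,0,0,0,20],[0.03,-0.03,4.4,0,0,0,20],[0.03,-0.03,4.7,0,0,0,20],[0.03,-0.03,4.9,0,0,0,20],[0.03,-0.03,5.0,0,0,0,20],[0.03,-0.03,5.0,0,0,0,20]]])

```text
clock: 15.42
eef_pos: [0.4627, 0.1878, 0.1267]
ee_rot: [0.0, 0.988, 0.156, 0.0]
ft_force: [0.5, -1.0, -1.1]
width: 0.0354
grasp_force: 57.6
```

Request:
move_arm(deltas=[[[0,0,0.05,0,0,0,20],[0,0,0.1,0,0,0,20],[0,0,0.13,0,0,0,20],[0,0,0.13,0,0,0,20]]])

```text
clock: 15.75
eef_pos: [0.4626, 0.1882, 0.1229]
ee_rot: [-0.0, 0.988, 0.157, 0.0]
ft_force: [-0.0, 0.5, -2.8]
width: 0.0353
grasp_force: 57.6
```

Request:
move_arm(deltas=[[[0,0,0.04,0,0,0,20],[0,0,0.08,0,0,0,20],[0,0,0.1,0,0,0,20],[0,0,0.1,0,0,0,20]]])

```text
clock: 16.08
eef_pos: [0.4628, 0.1882, 0.1201]
ee_rot: [-0.0, 0.988, 0.157, 0.0]
ft_force: [-0.1, -0.2, 2.7]
width: 0.0356
grasp_force: 58.5
```

Touching. Release and retreat.

Request:
move_arm(deltas=[[[0,0,0,0,0,0,62],[0,0,0,0,0,0,62],[0,0,0,0,0,0,62],[0,0,0,0,0,0,62],[0,0,0,0,0,0,62],[0,0,0,0,0,0,62]]])

```text
clock: 16.58
eef_pos: [0.4625, 0.1882, 0.1197]
ee_rot: [-0.0, 0.988, 0.157, -0.0]
ft_force: [0.5, -1.0, 0.1]
width: 0.0529
grasp_force: 0.0
```

Request:
move_arm(deltas=[[[0,0,-0.3,0,0,0,65],[0,0,-0.8,0,0,0,65],[0,0,-1.6,0,0,0,65],[0,0,-2.8,0,0,0,65],[0,0,-4.0,0,0,0,65],[0,0,-4.5,0,0,0,65],[0,0,-4.5,0,0,0,65],[0,0,-4.5,0,0,0,65]]])

```text
clock: 17.25
eef_pos: [0.4627, 0.1883, 0.2559]
ee_rot: [-0.0, 0.988, 0.157, 0.001]
ft_force: [-0.0, -0.6, -0.7]
width: 0.056
grasp_force: 0.0
```

Run:
```python
from h import *
go((.422,-.134,.25),(.422,-.134,.115))
```

```text
at [0.4627 0.1883 0.2559] F [-0.  -0.6 -0.7] w 0.056 t 17.2
(0.422, -0.134, 0.25) -> [-4.62  9.79  0.18]
(0.422, -0.134, 0.115) -> [-4.63  9.79  4.68]
```

Request:
move_arm(deltas=[[[-4.62,9.79,0,0,0,0,66],[-4.62,9.79,0,0,0,0,66],[-4.62,9.79,0,0,0,0,66],[-4.62,9.79,0,0,0,0,66],[-4.62,9.79,0,0,0,0,66],[-4.62,9.79,0,0,0,0,66],[-4.62,9.79,0,0,0,0,66],[-4.62,9.79,0,0,0,0,66],[-4.62,9.79,0,0,0,0,66],[-4.62,9.79,0,0,0,0,66]]])

```text
clock: 18.08
eef_pos: [0.4204, -0.1358, 0.2536]
ee_rot: [-0.0, 0.988, 0.155, -0.001]
ft_force: [-0.5, 1.3, 0.8]
width: 0.0568
grasp_force: 0.0
```

Run:
```python
from h import *
go((.422,-.134,.25),(.422,-.134,.115))
s=snapshot("scene"); a=s["color"][130:370,150:430,::-1]; cv2.imwrite("pics/s5.png",cv2.resize(a,None,fx=2.5,fy=2.5,interpolation=2))
```

```text
at [ 0.4204 -0.1358  0.2536] F [-0.5  1.3  0.8] w 0.0568 t 18.1
(0.422, -0.134, 0.25) -> [ 0.07 -0.04  0.12]
(0.422, -0.134, 0.115) -> [ 0.08 -0.03  4.62]
```

View pics/s5.png

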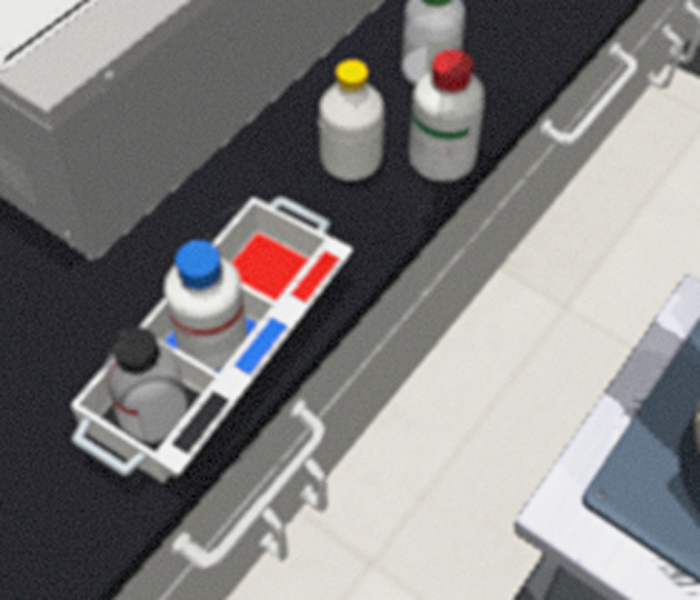

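Blue and black stand upright in their pockets (crop (200,300) and (140,390)). Now red.

Request:
move_arm(deltas=[[[0.0,0,1,0,0,0,66],[0.0,0,2,0,0,0,66],[0.0,0,2,0,0,0,66],[0,0,2,0,0,0,66]]])

```text
clock: 18.47
eef_pos: [0.4208, -0.1325, 0.1939]
ee_rot: [-0.001, 0.987, 0.158, -0.002]
ft_force: [-0.5, -0.3, 0.7]
width: 0.056
grasp_force: 0.0
```

Run:
```python
from h import *
go((.422,-.134,.115))
```

```text
at [ 0.4208 -0.1325  0.1939] F [-0.5 -0.3  0.7] w 0.056 t 18.5
(0.422, -0.134, 0.115) -> [0.03 0.07 2.63]
```

Request:
move_arm(deltas=[[[0.03,0.03,0.8,0,0,0,66],[0.03,0.03,1.5,0,0,0,66],[0.03,0.03,2.1,0,0,0,66],[0.03,0.03,2.5,0,0,0,66],[0.03,0.03,2.6,0,0,0,66],[0.03,0.03,2.6,0,0,0,66]]])

```text
clock: 18.97
eef_pos: [0.4233, -0.1341, 0.1173]
ee_rot: [-0.0, 0.988, 0.157, 0.0]
ft_force: [0.0, 0.7, 0.6]
width: 0.0561
grasp_force: 0.0
```

Request:
move_arm(deltas=[[[0,0,0,0,0,0,20],[0,0,0,0,0,0,20],[0,0,0,0,0,0,20],[0,0,0,0,0,0,20],[0,0,0,0,0,0,20],[0,0,0,0,0,0,20]]], force=60)

```text
clock: 19.47
eef_pos: [0.424, -0.135, 0.1183]
ee_rot: [0.001, 0.988, 0.157, 0.001]
ft_force: [-0.7, -0.7, 6.3]
width: 0.0377
grasp_force: 58.5
```

Request:
move_arm(deltas=[[[0,0,-0.4,0,0,0,20],[0,0,-1.2,0,0,0,20],[0,0,-2.2,0,0,0,20],[0,0,-3.2,0,0,0,20],[0,0,-4.2,0,0,0,20],[0,0,-5.0,0,0,0,20],[0,0,-5.5,0,0,0,20],[0,0,-5.5,0,0,0,20],[0,0,-5.5,0,0,0,20]]])

```text
clock: 20.22
eef_pos: [0.4228, -0.1346, 0.2825]
ee_rot: [0.0, 0.988, 0.157, 0.001]
ft_force: [-0.9, 0.2, -3.4]
width: 0.0373
grasp_force: 59.6
```

Run:
```python
from h import *
go((.470,.099,.275))
```

```text
at [ 0.4228 -0.1346  0.2825] F [-0.9  0.2 -3.4] w 0.0373 t 20.2
(0.47, 0.099, 0.275) -> [ 3.91 -6.92  0.25]
```

Request:
move_arm(deltas=[[[0.2,-0.3,0,0,0,0,20],[0.6,-1.0,0,0,0,0,20],[1.1,-1.9,0,0,0,0,20],[1.6,-2.8,0,0,0,0,20],[2.1,-3.7,0,0,0,0,20],[2.6,-4.6,0,0,0,0,20],[3.1,-5.5,0,0,0,0,20],[3.5,-6.2,0,0,0,0,20],[3.8,-6.7,0,0,0,0,20],[3.91,-6.92,0,0,0,0,20]]])

```text
clock: 21.05
eef_pos: [0.4695, 0.102, 0.2803]
ee_rot: [-0.001, 0.987, 0.159, -0.001]
ft_force: [-0.8, -0.5, -2.3]
width: 0.0374
grasp_force: 59.6
```

Request:
move_arm(deltas=[[[0,0,0,0,0,0,20],[0,0,0,0,0,0,20],[0,0,0,0,0,0,20]]])

```text
clock: 21.3
eef_pos: [0.4696, 0.0975, 0.2812]
ee_rot: [0.0, 0.988, 0.156, -0.001]
ft_force: [0.7, 0.4, -2.6]
width: 0.0372
grasp_force: 59.6
```

Run:
```python
from h import *
go((.470,.099,.130))
s=snapshot("scene"); a=s["color"][130:370,150:430,::-1]; cv2.imwrite("pics/s6.png",cv2.resize(a,None,fx=2.5,fy=2.5,interpolation=2))
```

```text
at [0.4696 0.0975 0.2812] F [ 0.7  0.4 -2.6] w 0.0372 t 21.3
(0.47, 0.099, 0.13) -> [ 0.03 -0.05  5.04]
```

View pics/s6.png

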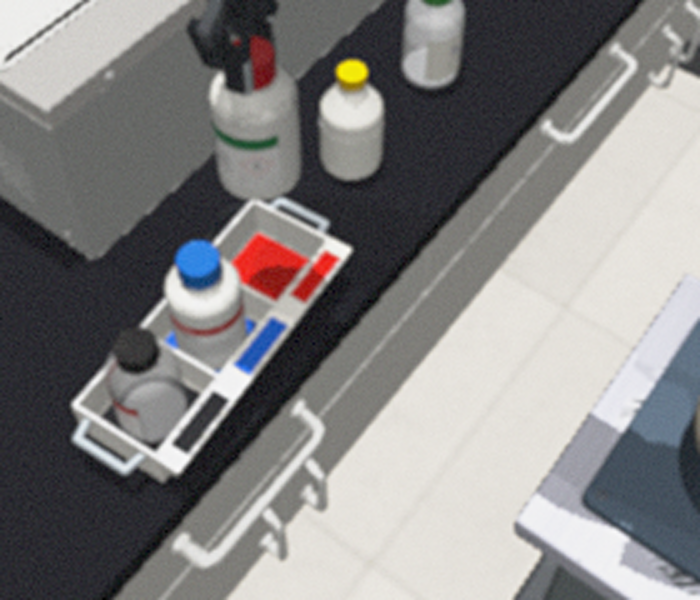

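The red bottle hangs upright at crop (255,140), and the red pocket below is free. Lowering.

Request:
move_arm(deltas=[[[0.02,-0.03,0.6,0,0,0,20],[0.02,-0.03,1.5,0,0,0,20],[0.02,-0.03,2.4,0,0,0,20],[0.02,-0.03,3.2,0,0,0,20],[0.02,-0.03,3.9,0,0,0,20],[0.02,-0.03,4.4,0,0,0,20],[0.02,-0.03,4.8,0,0,0,20],[0.02,-0.03,5.0,0,0,0,20],[0.02,-0.03,5.05,0,0,0,20],[0.02,-0.03,5.05,0,0,0,20]]])

```text
clock: 22.18
eef_pos: [0.4704, 0.0996, 0.1303]
ee_rot: [0.0, 0.988, 0.156, -0.0]
ft_force: [-0.5, -0.0, -2.7]
width: 0.0377
grasp_force: 59.6
```

Request:
move_arm(deltas=[[[0,0,0.05,0,0,0,20],[0,0,0.1,0,0,0,20],[0,0,0.13,0,0,0,20],[0,0,0.13,0,0,0,20]]])

```text
clock: 22.52
eef_pos: [0.4704, 0.1001, 0.1265]
ee_rot: [-0.0, 0.988, 0.157, 0.0]
ft_force: [0.9, 0.4, -2.4]
width: 0.0374
grasp_force: 59.6
```

Request:
move_arm(deltas=[[[0,0,0.03,0,0,0,20],[0,0,0.06,0,0,0,20],[0,0,0.06,0,0,0,20]]])

```text
clock: 22.77
eef_pos: [0.4708, 0.1003, 0.1254]
ee_rot: [0.0, 0.988, 0.157, 0.001]
ft_force: [-1.5, -1.0, 9.6]
width: 0.0376
grasp_force: 61.3
```

Touching. Release and retreat.

Request:
move_arm(deltas=[[[0,0,-0.02,0,0,0,65],[0,0,-0.02,0,0,0,65],[0,0,-0.02,0,0,0,65],[0,0,-0.02,0,0,0,65],[0,0,-0.02,0,0,0,65],[0,0,-0.02,0,0,0,65]]])

```text
clock: 23.27
eef_pos: [0.4703, 0.1001, 0.125]
ee_rot: [-0.0, 0.988, 0.157, -0.0]
ft_force: [-0.4, -0.1, -0.1]
width: 0.0554
grasp_force: 0.0
```

Request:
move_arm(deltas=[[[0,0,-0.3,0,0,0,65],[0,0,-0.8,0,0,0,65],[0,0,-1.6,0,0,0,65],[0,0,-2.8,0,0,0,65],[0,0,-4.0,0,0,0,65],[0,0,-4.5,0,0,0,65],[0,0,-4.5,0,0,0,65],[0,0,-4.5,0,0,0,65]]])

```text
clock: 23.93
eef_pos: [0.4706, 0.1002, 0.2613]
ee_rot: [-0.0, 0.988, 0.157, 0.001]
ft_force: [-0.3, 0.2, -0.9]
width: 0.0552
grasp_force: 0.0
```

Request:
move_arm(deltas=[[[0,6,0,0,0,0,65],[0,6,0,0,0,0,65],[0,6,0,0,0,0,65],[0,6,0,0,0,0,65],[0,6,0,0,0,0,65],[0,6,0,0,0,0,65],[0,6,0,0,0,0,65],[0,6,0,0,0,0,65]]])

```text
clock: 24.6
eef_pos: [0.5254, -0.0696, 0.2592]
ee_rot: [-0.001, 0.988, 0.157, -0.001]
ft_force: [-0.1, 1.0, 0.4]
width: 0.0555
grasp_force: 0.0
```

Run:
```python
from h import *
go()
s=snapshot("scene"); a=s["color"][90:330,150:430,::-1]; cv2.imwrite("pics/s7.png",cv2.resize(a,None,fx=2.5,fy=2.5,interpolation=2))
s=snapshot("top")
for n,a,c in blobs(s):
    if c[0]>190: print(n,a,c.round(1),"cap",px2w(s,c,H[n]+.007)[:2].round(4))
```

```text
at [ 0.5254 -0.0696  0.2592] F [-0.1  1.   0.4] w 0.0555 t 24.6
red 139 [201.1 248.9] cap [0.4682 0.0988]
red 79 [206.8 262.8] cap [0.4508 0.0598]
red 30 [216.6 246. ] cap [0.4247 0.1076]
red 95 [223.2 254.1] cap [0.4054 0.0854]
blue 145 [211.3 230.6] cap [0.4414 0.1516]
blue 129 [205.2 218.1] cap [0.4598 0.1867]
blue 97 [226.7 225.2] cap [0.3983 0.1674]
```

View pics/s7.png

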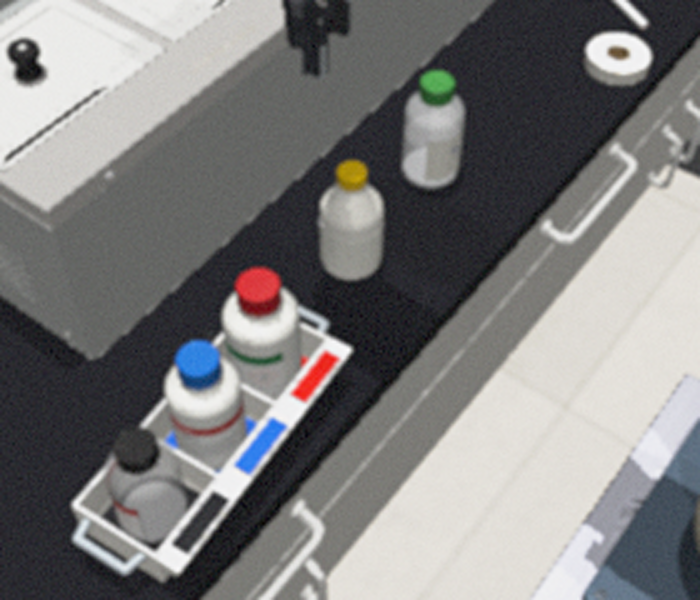

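All three bottles stand upright in their own pockets: red at crop (260,330), blue (205,405), black (145,490). Red and blue are within about 2 mm of centre. Yellow (350,220) and green (433,130) have not moved, and the arm touches nothing.

```bash
python3 -c "
from station import *
print(job_done())"
```

```text
the job is handed in; nothing more can be done
None
```

The red-, blue- and black-capped bottles stand upright in the pockets of their colours, the green- and yellow-capped ones were left untouched, and the job was handed in at about 25 s; the hand-in returned no verdict.

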